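# Laundry bottles onto their drip saucers, soap into its dish

## Robot

A 6-joint arm with a two-finger parallel gripper is mounted at the origin on the work surface. World frame = base frame: x ahead of the robot, y to its left, z up, the work surface at z = 0. Lengths are in m, angles in rad, forces in N, time in s.
With the tool pointing down it reaches from about 0.375 to 0.825 m from the base axis. Payload 5.5 kg.
Tool frame: the origin (TCP) lies midway between the tips of the shut fingers; the grasp point (between the pads) lies 19 mm behind it (env.tcp_to_grasp is the distance from the TCP to the grasp point, in m); z points along the fingers, y is the line along which they close (so a half turn about z gives the same grasp; the last joint's range is limited). The gripper opens to 85 mm and grips with 20 to 120 N. Pads are 22 mm wide; open, the fingers measure 114 mm over their backs; the gripper's body (76 mm by 85 mm) begins 54 mm behind the grasp point. The pads swing forward as they close: fully open they stand 13 mm farther back than shut.
Start: joints at [-1.171, 0.314, -0.047, 1.21, 0, 1.571], TCP at [0.234, -0.553, 0.231] pointing down, gripper open.
Joint ranges: [-2.67, 2.67], [-0.69, 1.73], [-1.03, 1.25], [-2.08, 2.16], [-1.42, 1.45], [-3.14, 3.14]. Speed limits (rad/s): [2.39, 2.39, 3.01, 3.14, 3.14, 3.14].

## Interface

Orientations are given as a unit quaternion [w, x, y, z].
In Python, from plant import env gives the robot as it stands. The module is installed in compiled form; this text tells all that it offers.
- The arm moves only by the tool apply_moves, never from a script. Its argument "targets" is a list of rows, each a list of 5 numbers: the closure in counts, from 0 (fully open) to 255 (shut), then the shift along the world's x, y, z in mm, then the turn about the world's z in rad. A call has 1 to 5 rows; each row is the pose to reach, as a shift and turn from the pose commanded when the call began; what a row does not reach only later rows make up. A row lasts 1/8 s, in which the tool goes at most 62.5 mm and 10.7 degrees, less where a joint would pass 70% of its speed; a pose out of reach is approached as far as the arm can. A call with a gripper value outside its range is refused whole. The fingers move at their own pace and stop on an object; "newtons" is the grip in N (left out, the last holds). Time passes only in rows, so rows that repeat a pose let the fingers close. It gives the time, the measured TCP pose, the force, the opening and the grip force at its end, in the units of the state.
- env.get_obs(): the state, without advancing time (a new reading comes with each control period).
- env.grab_frame(name): name is "scene" or "top" or "wrist"; returns (picture, depth): 384x512x3 uint8, red, green, blue; 384x512 float32, m along the optical axis (not along the pixel's ray), 0 where there is no reading.
- env.camera_model(name): a dict with "fx", "fy", "cx", "cy" (pixels), "k1" (the pictures are not rectified: a ray, as slopes to the right and down, at radius r is drawn at 1 + k1 r^2 times it, then the intrinsics apply), "R" (3x3) and "t" (3): a world point X has camera coordinates R X + t. Camera axes: x right, y down, z forward; pixel columns grow to the right and rows downward; lengths in m; the calibration is good to about 2 mm. A picture is of the moment at which its call begins: read the wrist's pose just before it. camera_model takes no time and is no camera call; for the wrist camera it gives the pose at the moment of the call.
- env.hand_in(): hands the job in; it is judged then, once.
Trained networks look in the newest picture that a camera, given by its name, has taken for a name from the list of things; names that differ only in an ending like _2 or _b are one class to them, and where a whole thing is asked for, a point or a joint stands for the part that bears it (a point fixed in the world has none). Each returns a list of dicts, best first, with "conf" (0 to 1); they miss things now and then, are a little off and sometimes report something else, mostly with a low value. They report only what shows in the picture. A call takes as long as a camera call. They do not tell look-alikes from the thing itself.
- env.recognise(query, camera): "bbox" ([centre column, centre row, width, height] as shares, 0 to 1, of the picture: columns of its width, rows of its height, round what is visible of it).
The state is a dict: "clock": time; "q": joint angles; "joint_velocities": joint speeds; "joint_torque": joint torques, N m; "position": TCP position; "tool_rot": TCP orientation; "wrist_force": force on the tool from outside, world axes, zero at the start; "moment": the same for the moment, N m; "width": finger opening in m; "finger_force": force on a finger pad.
Only numpy, scipy, OpenCV 4.12 (cv2) and the standard library are available. Lean on these libraries where they do the work, as an engineer would, in place of code of your own. Each camera call takes 0.05 s, during which the arm holds its last target. There are 200 camera calls.

## Task

Stand each of the three laundry bottles with a coloured cap upright in the drip saucer of the same colour as its cap. Only when all three are standing there, so that no soapy grip touches a bottle, lay the bar of soap flat in the wooden soap dish, lengthwise along the dish. Knock no bottle over, and leave the black-capped bottle and the scrubbing brush where they are.

Things in the scene. Friction and masses are not known exactly. Their poses are not given: they have to be found in the camera images.
- bottle_blue: Loose round white laundry bottle with dosing cap and label band in blue, standing upright. 145 mm tall in all, about 0.25 kg; body 60 mm in diameter up to 82 mm height, sloping shoulder up to 99 mm, then the straight cylindrical cap 42 mm in diameter from 99 to 145 mm height, rigid on the bottle: grip it by the cap. Origin: centre of its underside; z up along the bottle.
- saucer_blue: Round blue plastic drip saucer, fixed to the worktop, 96 mm across over its low rim. The rim is 11 mm high and 4 mm thick; flat floor 6 mm above the worktop, about 80 mm in diameter. Origin: centre of its underside, on the worktop; z up.
- bottle_green: Loose round white laundry bottle with dosing cap and label band in green, standing upright. 145 mm tall in all, about 0.25 kg; body 60 mm in diameter up to 82 mm height, sloping shoulder up to 99 mm, then the straight cylindrical cap 42 mm in diameter from 99 to 145 mm height, rigid on the bottle: grip it by the cap. Origin: centre of its underside; z up along the bottle.
- saucer_green: Round green plastic drip saucer, fixed to the worktop, 96 mm across over its low rim. The rim is 11 mm high and 4 mm thick; flat floor 6 mm above the worktop, about 80 mm in diameter. Origin: centre of its underside, on the worktop; z up.
- bottle_orange: Loose round white laundry bottle with dosing cap and label band in orange, standing upright. 145 mm tall in all, about 0.25 kg; body 60 mm in diameter up to 82 mm height, sloping shoulder up to 99 mm, then the straight cylindrical cap 42 mm in diameter from 99 to 145 mm height, rigid on the bottle: grip it by the cap. Origin: centre of its underside; z up along the bottle.
- saucer_orange: Round orange plastic drip saucer, fixed to the worktop, 96 mm across over its low rim. The rim is 11 mm high and 4 mm thick; flat floor 6 mm above the worktop, about 80 mm in diameter. Origin: centre of its underside, on the worktop; z up.
- bottle_black: Loose white bottle of the same shape and size as the laundry bottles but with a black cap and a black label band (descaler); it stays where it is. Origin: centre of its underside; z up.
- soap: Loose bar of pale salmon-pink soap lying flat on the worktop, 85 x 55 x 28 mm (x, y, z), about 0.12 kg. Origin: centre of its underside; x along its length, z up. Either end may lead.
- soap_dish: Brown wooden soap dish, fixed to the worktop, an oblong shallow tray 113 x 83 mm outside (x, y), with an inside floor of 105 x 75 mm about 5 mm above the worktop and a rim 10 mm high above the worktop, 4 mm thick. Origin: centre of its underside, on the worktop; x along its length, z up.
- brush: Loose scrubbing brush lying bristles down, grey back with a thin black stripe on white bristles, 95 x 48 x 37 mm, it stays where it is. Origin: centre of its underside; x along its length, z up.
Not all that is in view belongs to the job. Leave any purple look-alike of the soap alone.

How it is judged:
By the outcome, as a careful person would: the job done as asked, in the order asked, and still so for the second after the job is handed in, with the robot touching nothing.
It also fails if it takes over 128 s, if anything falls off the work surface, if the arm or the gripper's body presses on something with over 40 N, if the wrist force passes 120 N, or if a joint passes its speed limit or range.

## Working session

There is one attempt and no reset: what is moved stays moved. The work goes in short steps, Python scripts to look and compute and a tool call to move; the robot and the scene stay as the last step left them, time stands still between calls to the robot, and variables do not carry over. Pictures are saved under pics/ and viewed, at most 14 in all, crops included, and the job is handed in when it is done.

Besides the shell and the picture viewer there is one more tool, called after ">>>" as name(argument=value, ...) on one line, values as JSON. apply_moves: Moves the arm, as the interface text tells. Its arguments: {"type":"object","properties":{"targets":{"type":"array","items":{"type":"array","items":{"type":"number"}}},"newtons":{"type":"number"}},"required":["targets"]}

```bash
mkdir -p pics; cat > h.py <<'E'
import numpy as np, cv2
from plant import env
def grab(n):
    m=env.camera_model(n); p,d=env.grab_frame(n); return p,d,m
def world(d,m):
    H,W=d.shape
    u,v=np.meshgrid(np.arange(W),np.arange(H))
    K=np.array([[m['fx'],0,m['cx']],[0,m['fy'],m['cy']],[0,0,1.]])
    pts=np.stack([u,v],-1).reshape(-1,1,2).astype(float)
    r=cv2.undistortPoints(pts,K,np.array([m['k1'],0,0,0.])).reshape(H,W,2)
    c=np.dstack([r*d[...,None],d])
    return (c-m['t'])@np.array(m['R'])
def save(p,n): cv2.imwrite('pics/'+n,cv2.cvtColor(p,cv2.COLOR_RGB2BGR))
E
python3 - <<'E'
from h import *
o=env.get_obs(); print(o['clock'],o['position'],o['tool_rot'],o['width'])
for n in('top','scene'):
    p,d,m=grab(n); save(p,n+'0.png'); np.savez(n+'0.npz',p=p,d=d,w=world(d,m))
    print(n,m['R'],m['t'],m['fx'])
E
```

```text
0.0 [ 0.23331734 -0.55213561  0.23042227] [-8.50967015e-04  9.80085882e-01  1.98572180e-01 -1.68358999e-04] 0.08522168008401276
top [[ 0.02491818 -0.99963021  0.01088729]
 [-0.99797781 -0.02551107 -0.0582192 ]
 [ 0.05847542 -0.00941456 -0.99824445]] [0.02340436 0.52218845 1.02539798] 356.85425340221263
scene [[-0.09766399  0.99510699 -0.01496084]
 [ 0.56594451  0.04316616 -0.82331251]
 [-0.81863823 -0.08887499 -0.56739112]] [-0.01413976 -0.25703049  1.75385875] 385.0306320546324
```

View pics/top0.png

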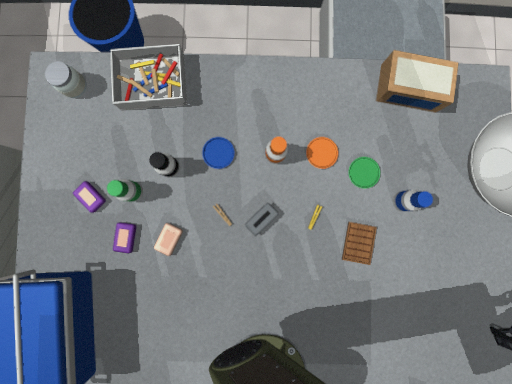

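View pics/scene0.png

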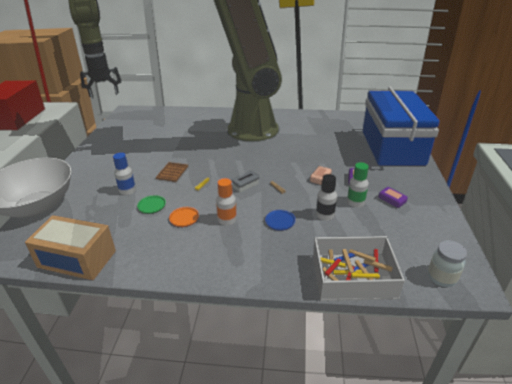

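The top picture shows the caps: orange (278,145), blue (423,200), green (115,187) and black (156,160). The saucers are blue (219,153), orange (322,153) and green (365,172). The soap is at (168,239), the dish at (360,243) and the brush at (263,218). The scene picture agrees.

```bash
cat > m.py <<'E'
from h import *
def blob(w,p,u,v,r,zlo,zhi,hue=None):
    H,W=w.shape[:2]; M=np.zeros((H,W),bool); M[max(0,v-r):v+r,max(0,u-r):u+r]=1
    M&=(w[...,2]>zlo)&(w[...,2]<zhi)
    if hue:
        h=cv2.cvtColor(p,cv2.COLOR_RGB2HSV); M&=(abs(h[...,0].astype(int)-hue[0])<hue[1])&(h[...,1]>hue[2])
    n,l,s,_=cv2.connectedComponentsWithStats(M.astype(np.uint8))
    k=1+np.argmax(s[1:,4]); M=l==k
    P=w[M]; c,(a,b),th=cv2.minAreaRect((P[:,:2]*1000).astype(np.float32))
    return dict(n=int(M.sum()),c=np.round(c,1),size=np.round([a,b],1),th=round(th,1),mean=np.round(P.mean(0)*1000,1),z=np.round(np.percentile(P[:,2]*1000,[5,50,95]),1))
E
python3 - <<'E'
from m import *
f=np.load('top0.npz'); p,w=f['p'],f['w']
print('table z',np.median(w[260:290,200:400,2]))
for n,u,v in(('orange',278,145),('blue',423,200),('green',115,187),('black',156,160)): print(n,blob(w,p,u,v,20,.138,.16))
for n,u,v,h in(('sb',219,153,115),('so',322,153,10),('sg',365,172,65)): print(n,blob(w,p,u,v,24,-.01,.03,(h,12,120)))
print('soap',blob(w,p,168,239,22,.02,.04))
print('dish',blob(w,p,360,243,32,-.01,.02,(12,10,70)))
print('brush',blob(w,p,263,218,26,.025,.05))
hs=cv2.cvtColor(p,cv2.COLOR_RGB2HSV)
for v,u in((153,219),(153,322),(172,365),(243,360),(239,168)):print(hs[v,u])
E
```

```text
table z 5.089166838024423e-05
orange {'n': 202, 'c': array([642.5, -14.5]), 'size': array([39.7, 39. ]), 'th': 3.1, 'mean': array([642.5, -15. , 144.8]), 'z': array([141.8, 144.9, 147.6])}
blue {'n': 196, 'c': array([ 512.1, -398.5]), 'size': array([36.5, 40.7]), 'th': 1.1, 'mean': array([ 512.5, -397.7,  144.7]), 'z': array([140.4, 145. , 147.3])}
green {'n': 199, 'c': array([520.1, 401.1]), 'size': array([39.5, 38.5]), 'th': 47.8, 'mean': array([520.1, 400.5, 144.6]), 'z': array([141.7, 144.7, 147.1])}
black {'n': 215, 'c': array([595.5, 294.3]), 'size': array([41. , 40.2]), 'th': 65.0, 'mean': array([594.8, 293.8, 144.6]), 'z': array([141.6, 144.7, 147.4])}
sb {'n': 791, 'c': array([642.7, 150.4]), 'size': array([95.7, 92. ]), 'th': 4.6, 'mean': array([642.3, 152.1,   6.6]), 'z': array([ 2.7,  6.4, 11.4])}
so {'n': 790, 'c': array([ 651.1, -155.2]), 'size': array([95.3, 95.2]), 'th': 89.1, 'mean': array([ 651.2, -156. ,    6.7]), 'z': array([ 2.7,  6.3, 11.5])}
sg {'n': 758, 'c': array([ 594.7, -282.6]), 'size': array([90.3, 89.9]), 'th': 46.3, 'mean': array([ 595.3, -283.1,    6.7]), 'z': array([ 3. ,  6.3, 11.7])}
soap {'n': 560, 'c': array([385.7, 287.9]), 'size': array([54.7, 85.2]), 'th': 65.6, 'mean': array([386. , 286.8,  27.2]), 'z': array([22.6, 27.4, 30.8])}
dish {'n': 1099, 'c': array([ 385.5, -269.1]), 'size': array([ 85.1, 112.7]), 'th': 80.3, 'mean': array([ 385.3, -269.9,    5.5]), 'z': array([ 1.5,  5.1, 10.8])}
brush {'n': 525, 'c': array([449.6,  21. ]), 'size': array([47.6, 92.7]), 'th': 43.5, 'mean': array([450. ,  21.2,  35.4]), 'z': array([31.4, 35.6, 38.8])}
[110 189 167]
[ 12 189 227]
[ 68 149 166]
[ 11 140  93]
[ 10  78 222]
```

>>> apply_moves(targets=[[0, 60, 30, 0, 0.17], [0, 115, 62, 0, 0.34], [0, 170, 94, 0, 0.51], [0, 224, 124, 0, 0.51], [0, 278, 154, -10, 0.51]], newtons=40)

```text
clock: 0.72
position: [0.5081, -0.4006, 0.2225]
tool_rot: [0.001, 0.898, 0.439, 0.0]
wrist_force: [1.4, -1.3, -0.6]
width: 0.0852
finger_force: 0.0
```

>>> apply_moves(targets=[[0, 0, 1, -50, 0], [0, 0, 1, -100, 0], [0, 0, 1, -118, 0], [0, 0, 1, -118, 0], [0, 0, 1, -118, 0]])

```text
clock: 1.35
position: [0.5073, -0.4018, 0.1064]
tool_rot: [0.001, 0.898, 0.439, 0.001]
wrist_force: [0.7, 0.2, 0.9]
width: 0.0852
finger_force: 0.0
```

```bash
python3 - <<'E'
from h import *
o=env.get_obs(); print(o['position'],o['q'],o['wrist_force'])
p,d,m=grab('wrist'); save(p,'w1.png')
E
```

```text
[ 0.50725319 -0.40183669  0.10638451] [-6.69959808e-01  4.68800721e-01 -1.12444012e-01  9.86422052e-01
  8.49620081e-06  1.56235503e+00] [0.66269868 0.2017842  0.86555732]
```

View pics/w1.png

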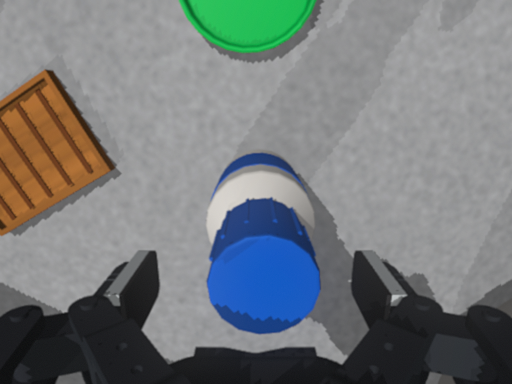

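The wrist picture shows the blue cap centred near column 264, between fingers at 157 and 355. The pads are beside it. A 5 mm correction remains, then I close.

>>> apply_moves(targets=[[0, 5, 4, -3, 0], [120, 5, 4, -3, 0], [255, 5, 4, -3, 0], [255, 5, 4, -3, 0], [255, 5, 4, -3, 0]], newtons=40)

```text
clock: 2.02
position: [0.5116, -0.3969, 0.1015]
tool_rot: [0.0, 0.898, 0.439, 0.0]
wrist_force: [0.7, -0.1, 1.9]
width: 0.0414
finger_force: 40.3
```

>>> apply_moves(targets=[[255, 0, 0, 55, 0], [255, 3, 15, 110, 0.1], [255, 10, 45, 160, 0.25], [255, 25, 103, 170, 0.4], [255, 39, 163, 172, 0.55]])

```text
clock: 2.65
position: [0.5507, -0.2326, 0.2741]
tool_rot: [0.001, 0.744, 0.668, 0.0]
wrist_force: [1.3, 0.2, -2.6]
width: 0.0412
finger_force: 41.5
```

>>> apply_moves(targets=[[255, 14, 60, 0, 0.15], [255, 28, 120, 0, 0.3], [255, 42, 180, 0, 0.34], [255, 56, 240, 0, 0.34], [255, 70, 300, 0, 0.34]])

```text
clock: 3.28
position: [0.6199, 0.0682, 0.2725]
tool_rot: [-0.0, 0.622, 0.783, -0.001]
wrist_force: [0.8, -0.9, -1.5]
width: 0.041
finger_force: 41.5
```

Target (642.5, 151), TCP z 0.108.

>>> apply_moves(targets=[[255, 12, 45, -10, 0], [255, 22, 83, -50, 0], [255, 22, 83, -105, 0], [255, 22, 83, -140, 0], [255, 22, 83, -150, 0]])

```text
clock: 3.9
position: [0.6395, 0.1489, 0.1196]
tool_rot: [-0.002, 0.622, 0.783, -0.003]
wrist_force: [0.3, -0.3, -2.6]
width: 0.0411
finger_force: 41.4
```

>>> apply_moves(targets=[[255, 2, 2, -7, 0], [255, 2, 2, -11, 0], [255, 2, 2, -12, 0], [255, 2, 2, -12, 0], [255, 2, 2, -12, 0]])

```text
clock: 4.53
position: [0.6445, 0.1514, 0.1118]
tool_rot: [0.0, 0.622, 0.783, 0.0]
wrist_force: [0.1, -0.1, -2.7]
width: 0.0408
finger_force: 41.5
```

>>> apply_moves(targets=[[255, -1, 0, -2, 0], [255, -1, 0, -3, 0], [255, -1, 0, -4, 0], [255, -1, 0, -4, 0]])

```text
clock: 5.03
position: [0.6432, 0.1514, 0.1075]
tool_rot: [0.0, 0.622, 0.783, 0.0]
wrist_force: [-1.3, 0.4, 1.1]
width: 0.041
finger_force: 41.0
```

Touching down (force went from -2.7 to +1.1 N). Release and rise.

>>> apply_moves(targets=[[100, 0, 0, 0, 0], [0, 0, 0, 0, 0], [0, 0, 0, 0, 0], [0, 0, 0, 20, 0], [0, 0, 0, 75, 0]])

```text
clock: 5.65
position: [0.6409, 0.1509, 0.1796]
tool_rot: [-0.002, 0.622, 0.783, -0.003]
wrist_force: [0.5, 0.6, 0.7]
width: 0.0855
finger_force: 0.0
```

>>> apply_moves(targets=[[0, 0, -40, 25, -0.1], [0, 0, -100, 30, -0.2], [0, 0, -150, 30, -0.25], [0, 0, -166, 20, -0.25], [0, 0, -166, 0, -0.25]])

```text
clock: 6.28
position: [0.6439, -0.0158, 0.1824]
tool_rot: [0.001, 0.715, 0.699, 0.001]
wrist_force: [0.3, 0.6, -0.3]
width: 0.0856
finger_force: 0.0
```

```bash
python3 - <<'E'
from m import *
o=env.get_obs(); print(o['position'],o['q'])
p,d,m=grab('top'); w=world(d,m); save(p,'top1.png')
print(blob(w,p,219,148,30,.138,.17))
E
```

```text
[ 0.64390016 -0.01584629  0.18237522] [-2.47471779e-02  4.16277603e-01 -1.26956821e-02  1.14000940e+00
  2.76966561e-04  1.56861369e+00]
{'n': 216, 'c': array([642.6, 148.7]), 'size': array([40.1, 41. ]), 'th': 4.3, 'mean': array([642.4, 148.8, 150.2]), 'z': array([146.3, 150.6, 153.5])}
```

View pics/top1.png

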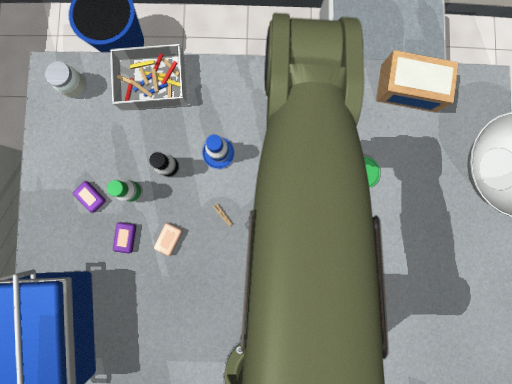

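The blue bottle stands in its saucer, cap at about (217,144). Its top is at 150.6 mm, so it is on the saucer floor. Next I descend on orange.

>>> apply_moves(targets=[[0, -1, 1, -45, 0], [0, -1, 1, -75, 0], [0, -1, 1, -80, 0], [0, -1, 1, -80, 0], [120, -1, 1, -80, 0]])

```text
clock: 6.95
position: [0.6435, -0.0134, 0.1039]
tool_rot: [0.001, 0.714, 0.7, 0.001]
wrist_force: [-0.4, 0.0, -0.1]
width: 0.0696
finger_force: 0.0
```

>>> apply_moves(targets=[[255, 0, 0, 0, 0], [255, 0, 0, 0, 0], [255, 0, 0, 0, 0], [255, 0, 0, 0, 0]])

```text
clock: 7.45
position: [0.6434, -0.0137, 0.1034]
tool_rot: [0.001, 0.715, 0.7, 0.001]
wrist_force: [-0.0, 0.8, 6.1]
width: 0.0413
finger_force: 40.4
```

>>> apply_moves(targets=[[255, 0, 0, 35, 0], [255, 2, -40, 50, -0.1], [255, 5, -95, 50, -0.21], [255, 8, -142, 45, -0.21], [255, 8, -142, 22, -0.21]])

```text
clock: 8.07
position: [0.6508, -0.1597, 0.1246]
tool_rot: [0.001, 0.785, 0.619, 0.0]
wrist_force: [0.1, 0.1, -2.6]
width: 0.0412
finger_force: 40.7
```

>>> apply_moves(targets=[[255, 0, 0, -5, 0], [255, 0, 0, -9, 0], [255, 0, 0, -10, 0], [255, 0, 0, -10, 0]])

```text
clock: 8.57
position: [0.6506, -0.1551, 0.1148]
tool_rot: [0.0, 0.784, 0.621, 0.0]
wrist_force: [-0.4, -0.0, -2.5]
width: 0.041
finger_force: 40.9
```

>>> apply_moves(targets=[[255, 0, 0, -3, 0], [255, 0, 0, -4, 0], [255, 0, 0, -5, 0], [255, 0, 0, -5, 0]])

```text
clock: 9.07
position: [0.6503, -0.1557, 0.1094]
tool_rot: [0.0, 0.784, 0.621, 0.0]
wrist_force: [-1.1, 1.1, -0.5]
width: 0.0415
finger_force: 40.9
```

>>> apply_moves(targets=[[255, 0, 0, -1, 0], [100, 0, 0, -1, 0], [0, 0, 0, -1, 0], [0, 0, 0, -1, 0], [0, 0, 0, 30, 0]])

```text
clock: 9.7
position: [0.6482, -0.1551, 0.1367]
tool_rot: [-0.002, 0.784, 0.621, -0.002]
wrist_force: [-0.6, 0.2, 0.3]
width: 0.0854
finger_force: 0.0
```

>>> apply_moves(targets=[[0, 0, 0, 60, 0], [0, 0, 50, 80, 0.1], [0, 0, 110, 80, 0.25], [0, -10, 170, 80, 0.4], [0, -15, 230, 80, 0.5]])

```text
clock: 10.32
position: [0.6348, 0.0761, 0.2194]
tool_rot: [0.0, 0.605, 0.797, 0.0]
wrist_force: [1.0, 0.4, -0.3]
width: 0.0854
finger_force: 0.0
```

>>> apply_moves(targets=[[0, -15, 60, 0, 0.1], [0, -35, 115, 0, 0.2], [0, -55, 170, 0, 0.3], [0, -75, 225, 0, 0.39], [0, -95, 280, 0, 0.39]])

```text
clock: 10.95
position: [0.5395, 0.3562, 0.2193]
tool_rot: [0.0, 0.44, 0.898, 0.0]
wrist_force: [0.7, 0.4, -0.9]
width: 0.0856
finger_force: 0.0
```

>>> apply_moves(targets=[[0, -19, 44, 0, 0], [0, -19, 44, -40, 0], [0, -19, 44, -90, 0], [0, -19, 44, -115, 0], [0, -19, 44, -115, 0]])

```text
clock: 11.58
position: [0.5196, 0.3972, 0.1017]
tool_rot: [-0.001, 0.44, 0.898, -0.002]
wrist_force: [0.2, 0.6, 0.5]
width: 0.0853
finger_force: 0.0
```

```bash
python3 - <<'E'
from m import *
o=env.get_obs(); print(o['position'],o['q'])
p,d,m=grab('top'); w=world(d,m)
print(blob(w,p,322,150,30,.138,.17))
p,d,m=grab('wrist'); save(p,'w2.png')
E
```

```text
[0.51957071 0.39721148 0.10170455] [ 6.52700570e-01  4.91053832e-01 -8.85455818e-02  9.96059170e-01
  3.11044009e-05  1.56436115e+00]
{'n': 218, 'c': array([ 648.6, -158. ]), 'size': array([39.9, 40.5]), 'th': 87.5, 'mean': array([ 647.9, -157.9,  150.3]), 'z': array([145.1, 150.8, 153.5])}
```

View pics/w2.png

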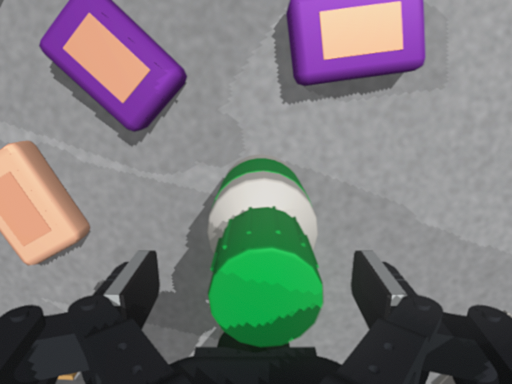

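The green cap is centred at (266,293) between the pads, and orange stands in its saucer. I correct 3 mm and close.

>>> apply_moves(targets=[[0, 0, 3, 1, 0], [120, 0, 3, 1, 0], [255, 0, 3, 1, 0], [255, 0, 3, 1, 0], [255, 0, 3, 1, 0]])

```text
clock: 12.3
position: [0.5216, 0.4016, 0.1058]
tool_rot: [0.0, 0.44, 0.898, 0.001]
wrist_force: [0.9, 0.6, 4.4]
width: 0.041
finger_force: 40.4
```

>>> apply_moves(targets=[[255, 0, 0, 0, 0], [255, 0, 0, 50, 0], [255, 0, 0, 110, 0], [255, 0, -10, 165, -0.1], [255, 5, -60, 175, -0.25]])

```text
clock: 12.92
position: [0.5275, 0.3437, 0.2839]
tool_rot: [0.001, 0.549, 0.836, 0.003]
wrist_force: [0.5, 0.0, -2.4]
width: 0.0413
finger_force: 41.7
```

>>> apply_moves(targets=[[255, 5, -55, 5, -0.1], [255, 10, -115, 5, -0.2], [255, 14, -176, 5, -0.3], [255, 20, -237, 5, -0.4], [255, 26, -298, 5, -0.5]])

```text
clock: 13.55
position: [0.5515, 0.0414, 0.2843]
tool_rot: [-0.0, 0.74, 0.673, -0.001]
wrist_force: [1.9, 1.1, -2.4]
width: 0.0411
finger_force: 41.6
```

>>> apply_moves(targets=[[255, 6, -60, 0, -0.1], [255, 14, -120, 0, -0.2], [255, 22, -180, 0, -0.3], [255, 30, -240, 0, -0.35], [255, 36, -300, 0, -0.35]])

```text
clock: 14.18
position: [0.5877, -0.2584, 0.2841]
tool_rot: [-0.001, 0.845, 0.535, -0.0]
wrist_force: [0.4, 0.9, -1.9]
width: 0.0412
finger_force: 41.6
```

>>> apply_moves(targets=[[255, 7, -25, 0, 0], [255, 7, -25, -55, 0], [255, 7, -25, -115, 0], [255, 7, -25, -155, 0], [255, 7, -25, -164, 0]])

```text
clock: 14.8
position: [0.5921, -0.2802, 0.1169]
tool_rot: [-0.003, 0.845, 0.535, -0.002]
wrist_force: [0.8, 0.2, -2.1]
width: 0.0411
finger_force: 41.6
```

>>> apply_moves(targets=[[255, 0, 0, -2, 0], [255, 0, 0, -3, 0], [255, 0, 0, -4, 0], [255, 0, 0, -4, 0]])

```text
clock: 15.3
position: [0.5958, -0.2819, 0.1182]
tool_rot: [0.001, 0.845, 0.535, 0.0]
wrist_force: [-0.1, 1.2, -1.6]
width: 0.0408
finger_force: 41.6
```

>>> apply_moves(targets=[[255, 0, 0, -2, 0], [255, 0, 0, -4, 0], [255, 0, 0, -5, 0], [255, 0, 0, -5, 0]])

```text
clock: 15.8
position: [0.5952, -0.2816, 0.1121]
tool_rot: [-0.0, 0.845, 0.535, -0.0]
wrist_force: [0.4, -0.2, -1.9]
width: 0.0414
finger_force: 41.9
```

>>> apply_moves(targets=[[255, 0, 0, -1, 0], [255, 0, 0, -2, 0], [255, 0, 0, -2, 0], [255, 0, 0, -2, 0]])

```text
clock: 16.3
position: [0.5955, -0.2817, 0.1118]
tool_rot: [0.001, 0.845, 0.535, 0.0]
wrist_force: [-2.6, 0.3, 8.7]
width: 0.041
finger_force: 42.5
```

>>> apply_moves(targets=[[100, 0, 0, 0, 0], [0, 0, 0, 0, 0], [0, 0, 0, 0, 0], [0, 0, 0, 30, 0], [0, 0, 0, 85, 0]])

```text
clock: 16.92
position: [0.5935, -0.2808, 0.1933]
tool_rot: [-0.002, 0.845, 0.535, -0.001]
wrist_force: [0.7, -0.2, -0.5]
width: 0.0856
finger_force: 0.0
```

>>> apply_moves(targets=[[0, -10, 30, 20, 0.15], [0, -35, 85, 20, 0.33], [0, -55, 140, 20, 0.5], [0, -80, 195, 20, 0.68], [0, -100, 250, 10, 0.85]])

```text
clock: 17.55
position: [0.4948, -0.0301, 0.2058]
tool_rot: [0.001, 0.547, 0.837, 0.001]
wrist_force: [1.5, 1.0, 0.7]
width: 0.0852
finger_force: 0.0
```

>>> apply_moves(targets=[[0, -25, 55, 0, 0.18], [0, -45, 110, 0, 0.36], [0, -65, 165, 0, 0.54], [0, -85, 220, -10, 0.72], [0, -105, 275, -20, 0.74]])

```text
clock: 18.18
position: [0.3897, 0.2452, 0.1853]
tool_rot: [0.001, 0.208, 0.978, 0.0]
wrist_force: [1.2, 1.7, 0.6]
width: 0.0854
finger_force: 0.0
```

```bash
python3 - <<'E'
from m import *
o=env.get_obs(); print(o['position'],o['q'],o['tool_rot'])
p,d,m=grab('top'); w=world(d,m); save(p,'top2.png')
for n,u,v in (('g',372,165),('o',322,145),('b',217,144)):
  try: print(n,blob(w,p,u,v,30,.138,.17))
  except Exception as e: print(n,e)
p,d,m=grab('wrist'); w=world(d,m); save(p,'w3.png')
M=(w[...,2]>.022)&(w[...,2]<.033)&(np.hypot(w[...,0]-.386,w[...,1]-.2875)<.06)
print(M.sum()); print(cv2.minAreaRect((w[M][:,:2]*1000).astype(np.float32)))
E
```

```text
[0.38965002 0.24521798 0.18530897] [ 5.61765898e-01  7.67586602e-02 -4.46182157e-01  1.04647405e+00
 -8.31888400e-05  9.81715094e-01] [5.24050462e-04 2.08435034e-01 9.78035969e-01 4.51891674e-04]
g {'n': 231, 'c': array([ 594.4, -282.4]), 'size': array([40.3, 40.8]), 'th': 4.2, 'mean': array([ 593.8, -280.9,  149.8]), 'z': array([140.9, 150.7, 153.5])}
o {'n': 218, 'c': array([ 648.3, -158.1]), 'size': array([40.1, 39.3]), 'th': 2.4, 'mean': array([ 647.9, -158. ,  150.3]), 'z': array([145.4, 150.8, 153.4])}
b {'n': 217, 'c': array([642.9, 148.8]), 'size': array([40. , 40.8]), 'th': 5.7, 'mean': array([642.3, 148.9, 150.2]), 'z': array([146. , 150.5, 153.3])}
5090
((384.5831604003906, 290.3028259277344), (54.891395568847656, 83.81297302246094), 65.62859344482422)
```

View pics/top2.png

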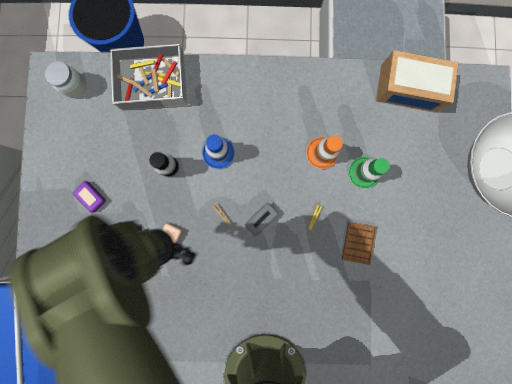

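View pics/w3.png

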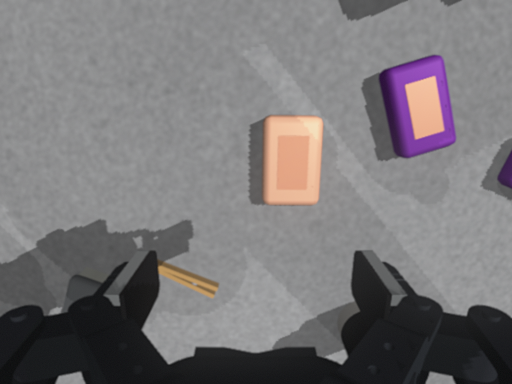

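All three bottles stand in their saucers. The wrist picture shows the soap at (293,160), aligned with the gripper, and the purple look-alike well clear at (418,106). Now for the soap.

>>> apply_moves(targets=[[0, -4, 44, -10, 0], [0, -4, 44, -65, 0], [0, -4, 44, -120, 0], [0, -4, 44, -140, 0], [0, -4, 44, -140, 0]])

```text
clock: 18.9
position: [0.3852, 0.2858, 0.0437]
tool_rot: [-0.001, 0.21, 0.978, -0.001]
wrist_force: [-0.7, 0.3, -0.3]
width: 0.0854
finger_force: 0.0
```

```bash
python3 - <<'E'
from h import *
p,d,m=grab('wrist'); save(p,'w4.png')
E
```

```text
(no output)
```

View pics/w4.png

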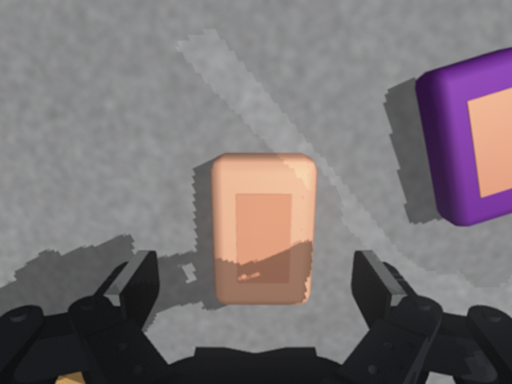

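The soap is at (264,228), about 4 mm off centre between the fingers and aligned. Going down.

>>> apply_moves(targets=[[0, 1, 3, -25, 0], [0, 1, 3, -36, 0], [0, 1, 3, -38, 0], [0, 1, 3, -38, 0], [0, 1, 3, -38, 0]], newtons=50)

```text
clock: 19.58
position: [0.3877, 0.2907, 0.0079]
tool_rot: [0.0, 0.209, 0.978, 0.0]
wrist_force: [-0.1, 0.3, 0.3]
width: 0.0854
finger_force: 0.0
```

>>> apply_moves(targets=[[100, 0, 0, 0, 0], [255, 0, 0, 0, 0], [255, 0, 0, 0, 0], [255, 0, 0, 0, 0], [255, 0, 0, 0, 0]], newtons=50)

```text
clock: 20.2
position: [0.3875, 0.2905, 0.0077]
tool_rot: [0.0, 0.209, 0.978, 0.0]
wrist_force: [-0.9, -0.4, 5.0]
width: 0.0539
finger_force: 53.0
```

>>> apply_moves(targets=[[255, 0, 0, 50, 0], [255, 15, -20, 100, 0], [255, 35, -75, 110, 0.05], [255, 50, -130, 110, 0.1], [255, 62, -190, 110, 0.15]])

```text
clock: 20.82
position: [0.4499, 0.099, 0.1175]
tool_rot: [0.001, 0.134, 0.991, 0.0]
wrist_force: [0.8, -0.3, -1.6]
width: 0.054
finger_force: 53.9
```

>>> apply_moves(targets=[[255, 8, -60, 0, 0.05], [255, 8, -120, 0, 0.1], [255, 0, -180, 0, 0.1], [255, -20, -238, 0, 0.1], [255, -40, -295, 0, 0.1]])

```text
clock: 21.45
position: [0.4084, -0.1964, 0.1172]
tool_rot: [0.0, 0.086, 0.996, -0.0]
wrist_force: [1.4, 0.2, -1.5]
width: 0.0533
finger_force: 53.9
```

>>> apply_moves(targets=[[255, -12, -40, 0, 0], [255, -20, -70, 0, 0], [255, -20, -70, -15, 0], [255, -20, -70, -15, 0]])

```text
clock: 21.95
position: [0.3879, -0.2634, 0.1007]
tool_rot: [-0.001, 0.086, 0.996, 0.001]
wrist_force: [0.3, 0.7, -1.6]
width: 0.054
finger_force: 53.9
```

```bash
python3 - <<'E'
from m import *
print(env.get_obs()['position'])
p,d,m=grab('wrist'); w=world(d,m); save(p,'w5.png')
M=(w[...,2]>.09)&(w[...,2]<.14)&(np.hypot(w[...,0]-.386,w[...,1]+.265)<.06)
h=cv2.cvtColor(p,cv2.COLOR_RGB2HSV); S=M&(h[...,0]<20)&(h[...,1]>50)
print('soap',S.sum(),w[S].mean(0),cv2.minAreaRect((w[S][:,:2]*1000).astype(np.float32)))
D=(w[...,2]<.013)&(w[...,2]>.0075)&(np.hypot(w[...,0]-.386,w[...,1]+.27)<.1)
P=w[D]*1000; print('rim',len(P),P[:,:2].min(0),P[:,:2].max(0))
E
```

```text
[ 0.38794049 -0.26335006  0.10067405]
soap 24235 [ 0.37955488 -0.26140842  0.12039285] ((385.7503662109375, -262.78515625), (57.251224517822266, 83.91217041015625), 79.8595199584961)
rim 1231 [ 324.46755496 -305.71196643] [ 367.66709504 -217.99438095]
```

View pics/w5.png

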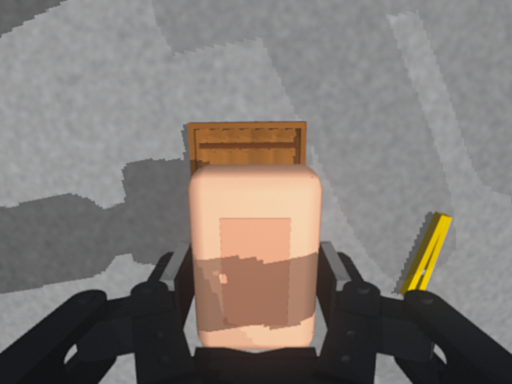

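The soap is held straight at (255,255), and the dish lies below it, about 6 mm to the -y side. I correct that and lower.

>>> apply_moves(targets=[[255, 0, -6, -10, 0], [255, 0, -6, -50, 0], [255, 0, -6, -75, 0], [255, 0, -6, -81, 0], [255, 0, -6, -81, 0]])

```text
clock: 22.62
position: [0.3894, -0.2704, 0.0213]
tool_rot: [-0.0, 0.085, 0.996, 0.0]
wrist_force: [-0.3, -0.3, -1.3]
width: 0.0535
finger_force: 53.9
```

>>> apply_moves(targets=[[255, 0, 0, -2, 0], [255, 0, 0, -3, 0], [255, 0, 0, -4, 0], [255, 0, 0, -4, 0]])

```text
clock: 23.12
position: [0.3893, -0.2707, 0.0174]
tool_rot: [0.0, 0.086, 0.996, -0.0]
wrist_force: [-0.5, -0.1, -1.4]
width: 0.0537
finger_force: 53.9
```

>>> apply_moves(targets=[[255, 0, 0, -2, 0], [255, 0, 0, -3, 0], [255, 0, 0, -4, 0], [255, 0, 0, -4, 0]])

```text
clock: 23.62
position: [0.3892, -0.2706, 0.0131]
tool_rot: [-0.0, 0.086, 0.996, 0.0]
wrist_force: [0.1, 0.3, -0.6]
width: 0.0541
finger_force: 53.9
```

Nearly down; 1 mm more, then release and rise.

>>> apply_moves(targets=[[255, 0, 0, -1, 0], [255, 0, 0, -1, 0], [160, 0, 0, -1, 0], [0, 0, 0, -1, 0], [0, 0, 0, -1, 0]])

```text
clock: 24.25
position: [0.3894, -0.2707, 0.0123]
tool_rot: [0.0, 0.086, 0.996, -0.0]
wrist_force: [0.1, 0.6, -0.5]
width: 0.0851
finger_force: 0.0
```

>>> apply_moves(targets=[[0, 0, 0, 40, 0], [0, 0, 0, 100, 0], [0, 0, 0, 150, 0], [0, 5, 50, 160, 0], [0, 10, 110, 160, 0]])

```text
clock: 24.88
position: [0.4006, -0.1606, 0.1739]
tool_rot: [0.002, 0.087, 0.996, -0.0]
wrist_force: [1.1, 1.8, -1.3]
width: 0.0855
finger_force: 0.0
```

```bash
python3 - <<'E'
from m import *
p,d,m=grab('scene'); save(p,'scene1.png')
p,d,m=grab('top'); w=world(d,m); save(p,'top3.png')
for n,u,v,lo,hi in (('g',372,165,.138,.17),('o',322,145,.138,.17),('b',217,144,.138,.17),('blk',156,160,.138,.17),('soap',360,243,.025,.045),('brush',263,218,.025,.05)):
  try: print(n,blob(w,p,u,v,28,lo,hi))
  except Exception as e: print(n,e)
E
```

```text
g {'n': 232, 'c': array([ 594.6, -282.1]), 'size': array([40.6, 40.9]), 'th': 41.7, 'mean': array([ 593.9, -280.9,  150.1]), 'z': array([141.1, 150.6, 153.7])}
o {'n': 214, 'c': array([ 648.4, -158. ]), 'size': array([40.2, 39.9]), 'th': 3.3, 'mean': array([ 647.9, -157.9,  150.4]), 'z': array([145.4, 150.7, 153.4])}
b {'n': 221, 'c': array([642.4, 148.8]), 'size': array([40.2, 40.8]), 'th': 2.3, 'mean': array([642.2, 148.7, 150.1]), 'z': array([145.4, 150.7, 152.9])}
blk {'n': 210, 'c': array([594.9, 294.2]), 'size': array([40.9, 39.8]), 'th': 48.6, 'mean': array([595. , 293.9, 144.6]), 'z': array([141.5, 144.7, 147.2])}
soap {'n': 17, 'c': array([ 428.8, -259.7]), 'size': array([17.1,  6.7]), 'th': 80.0, 'mean': array([ 428.4, -259.9,   30.3]), 'z': array([28.1, 30.6, 32.9])}
brush {'n': 523, 'c': array([449.6,  21. ]), 'size': array([47.7, 92.8]), 'th': 43.5, 'mean': array([450. ,  21.2,  35.5]), 'z': array([31.5, 35.6, 39. ])}
```

View pics/top3.png

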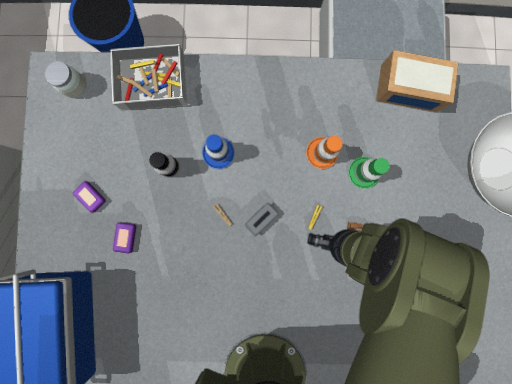

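View pics/scene1.png

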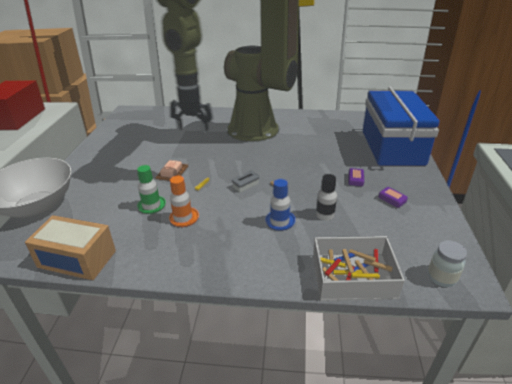

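All the bottles stand in their saucers, and the black bottle and brush haven't moved. The soap is on the dish at (173,168) in the scene picture. I move clear to check that it lies flat.

>>> apply_moves(targets=[[0, 15, 60, 0, 0], [0, 30, 120, 0, 0], [0, 40, 180, 0, 0], [0, 40, 240, 0, 0], [0, 40, 240, 0, 0]])

```text
clock: 25.6
position: [0.4394, 0.0826, 0.1722]
tool_rot: [0.0, 0.082, 0.997, 0.0]
wrist_force: [0.0, -0.3, -0.5]
width: 0.0853
finger_force: 0.0
```

```bash
python3 - <<'E'
from m import *
p,d,m=grab('top'); w=world(d,m); save(cv2.resize(p[190:300,290:430],None,fx=4,fy=4),'top4.png')
print(blob(w,p,360,243,32,.02,.045)); print('dish',blob(w,p,360,243,32,.005,.02))
E
```

```text
{'n': 572, 'c': array([ 387.8, -270.5]), 'size': array([56.6, 85.3]), 'th': 80.0, 'mean': array([ 388.1, -268.8,   31.3]), 'z': array([25.9, 31.7, 35.2])}
dish {'n': 360, 'c': array([ 386.6, -269.2]), 'size': array([ 86.4, 113.5]), 'th': 80.5, 'mean': array([ 387.9, -264.1,    9. ]), 'z': array([ 5.3,  8.7, 14.3])}
```

View pics/top4.png

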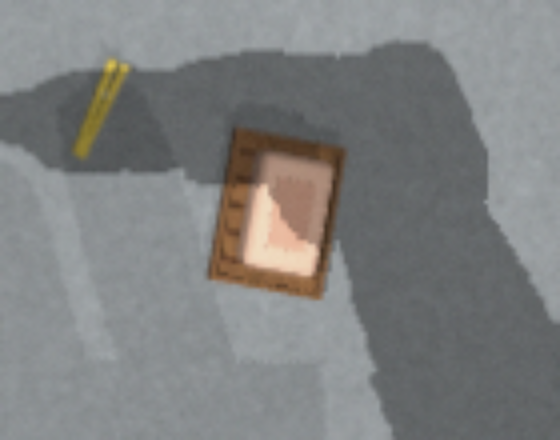

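The soap lies flat in the dish: its top is at about 32 mm, it is centred to within 2 mm, and its angle is 80.0° against the dish's 80.5°.

```bash
python3 -c "
from plant import env
print(env.hand_in())"
```

```text
the job is handed in; nothing more can be done
None
```

The job is handed in at about 26 s: the blue, green and orange bottles stand upright in their matching saucers, the soap was then laid flat and lengthwise in the dish, and the black-capped bottle and brush stayed where they were.

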